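# Fit the perforated plate under the rim of the water bath

### The arm

A 6-joint arm with a two-finger parallel gripper is mounted at the origin on the work surface. World frame = base frame: x ahead of the robot, y to its left, z up, the work surface at z = 0. Lengths are in m, angles in degrees, forces in N, time in s.
With the tool pointing down it reaches from about 0.35 to 0.95 m from the base axis. Payload 17.4 kg.
Tool frame: the origin (TCP) lies at the very end of the fingers, on their centre line; the grasp point (between the pads) lies 19 mm behind it (env.tcp_to_grasp is the z of the grasp point in the tool frame, in m); z points along the fingers, y is the line along which they close (so a half turn about z gives the same grasp; the last joint's range is limited). The gripper opens to 93 mm and grips with 3 to 60 N. Pads are 15 mm wide; open, the fingers measure 128 mm over their backs; the gripper's body (75 mm by 188 mm) begins 65 mm behind the grasp point.
Start: joints at [70.829, 6.646, 82.598, -0, 90.757, -2.166], TCP at [0.197, 0.645, 0.219] pointing down, gripper open.
Joint ranges: [-162.19, 162.19], [-47.58, 125.68], [4.15, 143.07], [-65.23, 245.23], [0.69, 171.88], [-170.13, 170.13]. Speed limits (degrees/s): [108.29, 108.29, 127.2, 180, 180, 180].

### API

Orientations are given as a 3x3 rotation matrix whose columns are the frame's x, y, z axes.
In Python, from rig import sensors, imaging, env gives the robot as it stands. The module is installed in compiled form; this text tells all that it offers.
- The arm moves only by the tool drive_tool, never from a script. Its argument "rows" is text: rows parted by semicolons, each of 7 numbers parted by spaces: the shift along the tool's x, y, z in units of 40 mm (1.0 is 40 mm), then the turn, a rotation vector about the tool's x, y, z in units of 8 degrees (1.0 is 8 degrees), then the finger opening in mm, from 0 to 93. In form: x y z rx ry rz fingers; .... A call has 1 to 20 rows; each row is the pose to reach, as a shift and turn from the pose commanded when the call began, along the tool's axes at that moment; what a row does not reach only later rows make up. A row lasts 1/8 s, in which the tool goes at most 62.5 mm and 10.7 degrees, less where a joint would pass 70% of its speed; a pose out of reach is approached as far as the arm can. A call with a gripper value outside its range is refused whole. The fingers move at their own pace and stop on an object; the grip force is fixed at half the most. Time passes only in rows, so rows that repeat a pose let the fingers close. It gives the time, the measured TCP pose, the force, the opening and the grip force at its end, in the units of the state.
- sensors.sense(): the state, without advancing time (a new reading comes with each control period).
- imaging.snapshot(name): name is "scene" or "top" or "wrist"; returns a dict with "img" (480x640x3 uint8, red, green, blue), "K" (3x3 intrinsics, pixels), "k1" (the pictures are not rectified: a ray, as slopes to the right and down, at radius r is drawn at 1 + k1 r^2 times it, then the intrinsics apply), "view" (4x4, takes a point from world to camera coordinates). Camera axes: x right, y down, z forward; pixel columns grow to the right and rows downward; lengths in m; the calibration is good to about 2 mm. A picture is of the moment at which its call begins. There is no depth.
- env.hand_in(): hands the job in; it is judged then, once.
The state is a dict: "time_s": time; "qpos": joint angles; "joint_vel": joint speeds; "joint_efforts": joint torques, N m; "tool_pos": TCP position; "eef_rot": TCP orientation; "force": force on the tool from outside, world axes, zero at the start; "ft_torque": the same for the moment, N m; "finger_gap": finger opening in m; "grasp_force": force on a finger pad.
Only numpy, scipy, OpenCV 4.12 (cv2) and the standard library are available. Lean on these libraries where they do the work, as an engineer would, in place of code of your own. Each camera call takes 0.05 s, during which the arm holds its last target. There are 200 camera calls.

### The job

Get the water bath ready: take the perforated plate from the green tray, tilt it in through the mouth of the bath with its low end under the wide lip, and lower it gently until it bears flat on the two support rails inside. Leave it fully home against the tank's end wall under the narrow lip, so that both ends are caught under the lips. Do not drop, force or bang it or push on the bath with hand or arm, let go at the end, and leave the bottle, the jar and the flask alone.

Things in the scene. Friction and masses are not known exactly. Their poses are not given: they have to be found in the camera images.
- bath: Water bath, fixed: white casing 282 (x) by 190 (y) mm, steel rim 150 mm above the table, grey control head 125 mm high outside its +x end (x = +135 to +205). Origin: on the table under the centre of the mouth; z up; x along the tank towards the control head. Tank side walls at y = -81 and +81, no lips there. Tank floor at z = 40, heater tube up to 56.
- mouth (a point): Centre of the bath's mouth at the level of the rim's top, z = 150 in the bath's frame, axes as the bath. The mouth is 224 (x) by 162 (y) mm: x from -112 to +112. Below it the tank is longer, x from -132 to +120: steel lips 4 mm thick (z = 146 to 150) overhang both ends.
- wide_lip (a point): Middle of the free edge of the wide lip, at x = -112, z = 150 in the bath's frame, axes as the bath. It overhangs 20 mm: the tank's end wall is at x = -132. Below it a level support rail crosses the tank, x = -132 to -100. The two rails have the same height, which differs from day to day and is not measured: tops at z = 92 to 116 (34 to 58 below the rim), to be found by feel.
- narrow_lip (a point): Middle of the free edge of the narrow lip, at x = +112, z = 150 in the bath's frame, axes as the bath. It overhangs 8 mm: the tank's end wall, against which the plate is pushed home, is at x = +120. Below it the second support rail, x = +92 to +120, level with the first.
- plate: Rigid perforated aluminium plate 238 (x) by 150 (y) by 4 mm, 0.3 to 0.65 kg, same either way round, flat in the tray, handle up. Origin: centre of underside; z up through the handle. Longer than the mouth, it goes in tilted 25 to 30 degrees; with the low end near the wall under the wide lip the other clears the narrow lip by about 6 mm. Home, its centre is at x = +1, y = 0 of the bath.
- plate_grip (a point): Middle of the black grip bar of the plate's handle: 49 mm above the plate's underside, over its centre. The bar is a flat-sided bar 12 mm thick (plate x), 86 mm long (plate y) and 16 mm high (41 to 57 mm above the underside), on two 8 mm posts at y = -35 and +35.
- tray: Shallow green tray, 300 (x) by 220 (y) by 22 mm high, walls and floor 5 mm, fixed. Origin: centre of its underside, on the table.
- bottle: White bottle with blue cap, 66 mm across, 190 mm high, loose; a bystander. Origin: centre of its underside.
- jar: Yellow jar with black cap, 60 mm across, 95 mm high, loose; a bystander. Origin: centre of its underside.
- flask: Conical glass flask with black stopper, 72 mm across at the foot, 128 mm high, loose, between bath and tray; a bystander. Origin: centre of its underside.

How it is judged (in metres and radians):
On the way:
1. the plate is set down by hand: held in the fingers, flat and bearing on the bath's rails (contact force between plate and bath above 1 N and contact force between the fingers and plate above 1 N and angle between plate's own z axis and vertical below 0.05 rad and z of plate in the frame of bath between 0.089 and 0.119 m), for 0.1 s.
At the end, for the whole second after the job is handed in: The plate lies at rest inside the bath, flat (within 0.03 rad) on both support rails (underside 89 to 119 mm above the bath's origin), square with the tank (within 0.045 rad), within 3 mm of touching the tank end wall under the narrow lip, so that both ends are under the lips (z of plate in the frame of bath between 0.089 and 0.119 m and angle between plate's own z axis and vertical below 0.03 rad and x of plate in the frame of bath between -0.002 and 0.004 m and y of plate in the frame of bath between -0.009 and 0.009 m and angle between the x axis of plate and the x axis of bath, either way round below 0.045 rad and linear speed of plate below 0.01 m/s).
It fails at once if the plate is forced or banged against the bath: more than 40 N between them (contact force between plate and bath above 40 N).
It fails at once if the plate is dropped: it falls faster than 0.25 m/s (about 3 mm of free fall) out of the fingers (contact force between the fingers and plate below 0.1 N and linear speed of plate above 0.25 m/s).
It fails at once if hand or arm pushes on the bath with more than 20 N (contact force between any of the fingers, the arm and bath above 20 N).
It fails at once if the bottle, the jar or the flask is moved by more than 20 mm or tipped (distance of any of bottle, jar, flask from where it was at the start of the episode above 0.02 m or angle between any of bottle, jar, flask's own z axis and vertical above 0.3 rad).
It also fails if it takes over 67 s, if anything falls off the work surface, if the arm or the gripper's body presses on something with over 40 N, if the wrist force passes 120 N, or if a joint passes its speed limit or range.

## Working session

There is one attempt and no reset: what is moved stays moved. The work goes in short steps, Python scripts to look and compute and a tool call to move; the robot and the scene stay as the last step left them, time stands still between calls to the robot, and variables do not carry over. Pictures are saved under pics/ and viewed, at most 10 in all, crops included, and the job is handed in when it is done.

Besides the shell and the picture viewer there is one more tool, called after "Call:" as name(argument=value, ...) on one line, values as JSON. drive_tool: Moves the arm, as the interface text tells. Its arguments: {"type":"object","properties":{"rows":{"type":"string"}},"required":["rows"]}

```bash
mkdir -p pics; cat > h.py <<'E'
from rig import sensors, imaging, env
import numpy as np, cv2, pickle
def snap(n):
    s=imaging.snapshot(n); return s
def ray(s,u,v):
    K=np.array(s["K"]);k=float(s["k1"])
    d=cv2.undistortPoints(np.array([[[u,v]]],float),K,np.array([k,0,0,0.]))[0,0]
    V=np.array(s["view"]);R=V[:3,:3];t=V[:3,3]
    return -R.T@t, R.T@np.array([d[0],d[1],1])
def onz(s,u,v,z):
    c,d=ray(s,u,v); return c+d*(z-c[2])/d[2]
def proj(s,p):
    V=np.array(s["view"]);q=V[:3,:3]@np.array(p)+V[:3,3];x=q[:2]/q[2];r=x@x
    x=x*(1+float(s["k1"])*r);K=np.array(s["K"]);return K[0,0]*x[0]+K[0,2],K[1,1]*x[1]+K[1,2]
E
python3 - <<'E'
from h import *
for n in ["scene","top"]:
    s=snap(n); pickle.dump(s,open(n+".pkl","wb")); cv2.imwrite(f"pics/{n}0.png",s["img"][:,:,::-1])
    print(n,ray(s,320,240),s["k1"])
print(sensors.sense(),env.tcp_to_grasp)
E
```

```text
scene (array([ 1.12353114, -0.28063085,  0.77478832]), array([-0.60094249,  0.3190727 , -0.73301736])) -0.10832961520544485
top (array([0.40716516, 0.00359428, 1.21439021]), array([ 0.15082125, -0.02041096, -0.98836008])) 0.03264736906347833
{'time_s': 0.1, 'qpos': array([ 7.08295472e+01,  6.67089056e+00,  8.26321381e+01, -1.43808338e-03,
        9.07557453e+01, -2.16379720e+00]), 'joint_vel': array([-0.00097985, -0.03959044, -0.10702873,  0.00406636, -0.03402511,
       -0.01152339]), 'joint_efforts': array([ 1.47667066e-03, -7.22895813e+01, -6.23861003e+01,  7.80584151e-02,
        2.28479679e-02, -2.89600825e-05]), 'tool_pos': array([0.19735932, 0.64531215, 0.21798234]), 'eef_rot': array([[-9.56270692e-01,  2.92482932e-01, -3.13145721e-04],
       [ 2.92483099e-01,  9.56270193e-01, -9.77154500e-04],
       [ 1.36509064e-05, -1.02601404e-03, -9.99999474e-01]]), 'force': array([-0.69994723,  0.086669  ,  0.37127449]), 'ft_torque': array([ 0.0039485 , -0.04686573,  0.02769311]), 'grasp_force': 0.0, 'finger_gap': 0.09269557756055173} -0.0188
```

View pics/top0.png

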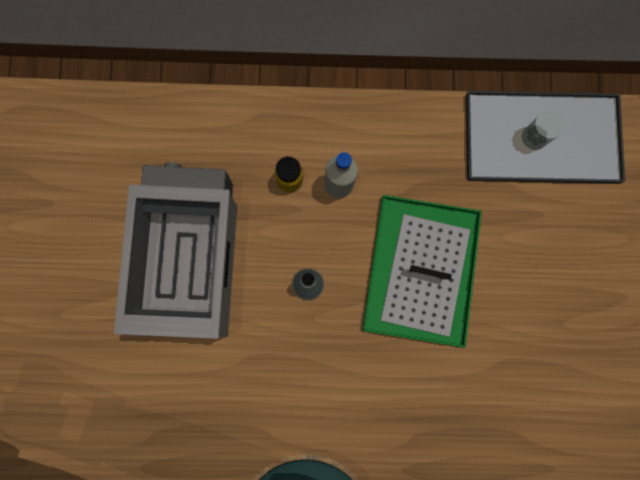

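View pics/scene0.png

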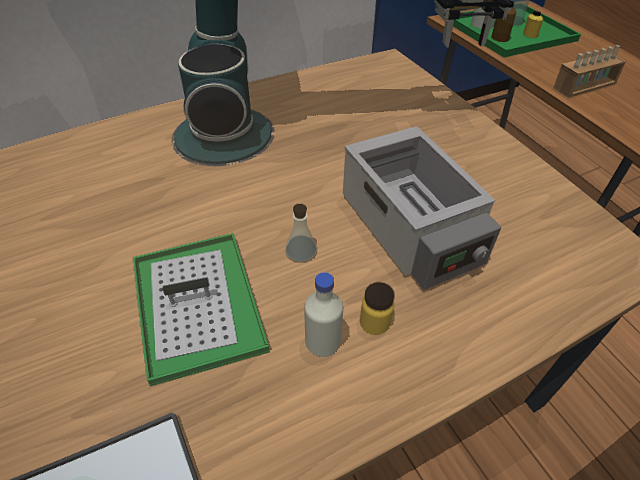

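Top view: bath at left (rim roughly corners (130,187)–(219,338), control head at the top, so +x bath ≈ +x world), the flask at (308,284), plate in tray at (425,273), bar at (431,272). Scene view agrees.

```bash
python3 - <<'E'
from h import *
s=pickle.load(open("top.pkl","rb")); im=s["img"]
c=im[155:350,105:250]; cv2.imwrite("pics/bath.png",cv2.resize(c,None,fx=3,fy=3,interpolation=cv2.INTER_CUBIC)[:,:,::-1])
h=cv2.cvtColor(im,cv2.COLOR_RGB2HSV)
# plate: bright low sat in tray
m=((h[...,1]<40)&(h[...,2]>140)).astype(np.uint8); m[:, :360]=0; m[:,490:]=0; m[:190]=0; m[360:]=0
m=cv2.morphologyEx(m,cv2.MORPH_CLOSE,np.ones((9,9)))
cs=max(cv2.findContours(m,0,2)[0],key=cv2.contourArea)
P=np.array([onz(s,*p[0],0.009)[:2] for p in cs]).astype(np.float32)
print("plate",cv2.minAreaRect(P))
b=((h[...,2]<45)).astype(np.uint8); b[:,:385]=0;b[:,465:]=0;b[:225]=0;b[320:]=0
cs=max(cv2.findContours(b,0,2)[0],key=cv2.contourArea); P=np.array([onz(s,*p[0],0.06)[:2] for p in cs]).astype(np.float32)
print("bar",cv2.minAreaRect(P))
g=cv2.inRange(h,(45,100,30),(80,255,255)); cs=max(cv2.findContours(g,0,2)[0],key=cv2.contourArea);P=np.array([onz(s,*p[0],0.022)[:2] for p in cs]).astype(np.float32)
print("tray",cv2.minAreaRect(P))
for n,u,v,z in [("flask",308,280,.128),("bottle",344,160,.19),("jar",288,166,.095)]: print(n,onz(s,u,v,z))
E
```

```text
plate ((0.4532277584075928, -0.24560894072055817), (0.021925196051597595, 0.015192952007055283), 61.94338607788086)
bar ((0.5198701620101929, -0.25107839703559875), (0.08536367118358612, 0.012172792106866837), 78.4426040649414)
tray ((0.5301430821418762, -0.2430829256772995), (0.22034314274787903, 0.29875648021698), 81.98225402832031)
flask [0.49366759 0.00302092 0.128     ]
bottle [ 0.71801939 -0.06017968  0.19      ]
jar [0.73099211 0.04948435 0.095     ]
```

View pics/bath.png

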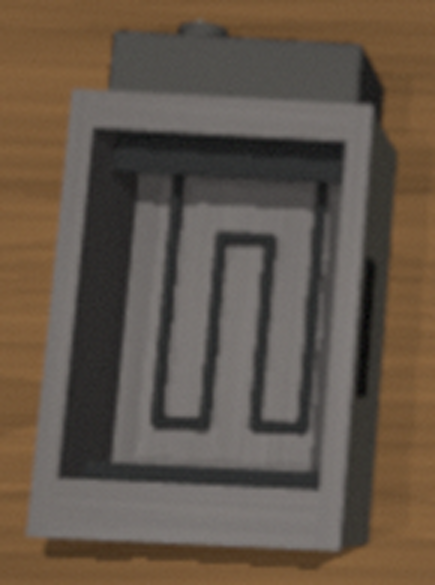

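The crop shows the mouth with corners at crop px (94,129), (345,143), (318,489), (60,476), and the outer rim at (72,91), (378,107), (335,551), (28,537).

```bash
python3 - <<'E'
from h import *
s=pickle.load(open("top.pkl","rb"))
for C in ([(94,129),(345,143),(318,489),(60,476)],[(72,91),(378,107),(335,551),(28,537)]):
    P=np.array([onz(s,105+(u+.5)/3-.5,155+(v+.5)/3-.5,.15)[:2] for u,v in C]); print(P.round(4).tolist(),P.mean(0))
    d=P[0]-P[3]+P[1]-P[2]; e=P[0]-P[1]+P[3]-P[2]
    print(np.degrees(np.arctan2(d[1],d[0])),np.degrees(np.arctan2(-e[0],e[1])),np.linalg.norm(d)/2,np.linalg.norm(e)/2)
E
```

```text
[[0.644, 0.3377], [0.639, 0.1774], [0.4175, 0.184], [0.4228, 0.3437]] [0.53083762 0.26070937]
-1.6394208852293661 -1.8661270258671272 0.22143098045475565 0.16010274364604046
[[0.6687, 0.3533], [0.6633, 0.1572], [0.3795, 0.1717], [0.3852, 0.3604]] [0.52416852 0.26063933]
-2.1839211585554246 -1.6408434092986857 0.2838501776097219 0.19254126798357202
```

```bash
cat >> h.py <<'E'
from scipy.spatial.transform import Rotation as Ro
def R0(psi,th=0):
    c,s=np.cos(np.radians(psi)),np.sin(np.radians(psi))
    return np.array([[-s,c,0],[c,s,0],[0,0,-1.]])@Ro.from_rotvec([np.radians(-th),0,0]).as_matrix()
def row(p,R,st=None):
    st=st or sensors.sense(); A=np.array(st["eef_rot"])
    d=A.T@(np.array(p)-st["tool_pos"])/.04; r=np.degrees(Ro.from_matrix(A.T@R).as_rotvec())/8
    return np.round(np.r_[d,r],3).tolist()
E
python3 - <<'E'
from h import *
print(row([.42,.35,.30],R0(30))); print(row([.53,0,.30],R0(0))); print(row([.52,-.251,.2],R0(-11.6)));print(row([.52,-.251,.15],R0(-11.6)))
E
```

```text
[-7.482, -5.434, -2.045, -0.007, 0.003, 5.374]
[-12.671, -12.997, -2.037, -0.006, 0.005, 9.124]
[-14.267, -19.068, 0.469, -0.006, 0.005, 10.574]
[-14.267, -19.067, 1.719, -0.006, 0.005, 10.574]
```

Call:
drive_tool(rows="-2 -1 -2 0 0 1 93; -7.5 -5.4 -2 0 0 5.4 93; -7.5 -5.4 -2 0 0 5.4 93; -7.5 -5.4 -2 0 0 5.4 93; -7.5 -5.4 -2 0 0 5.4 93; -7.5 -5.4 -2 0 0 5.4 93; -12.7 -13 -2 0 0 9.1 93; -12.7 -13 -2 0 0 9.1 93; -12.7 -13 -2 0 0 9.1 93; -12.7 -13 -2 0 0 9.1 93; -12.7 -13 -2 0 0 9.1 93; -12.7 -13 -2 0 0 9.1 93; -14.3 -19.05 0 0 0 10.57 93; -14.3 -19.05 0.5 0 0 10.57 93; -14.3 -19.05 0.5 0 0 10.57 93; -14.3 -19.05 0.5 0 0 10.57 93; -14.3 -19.05 1 0 0 10.57 93; -14.3 -19.05 1 0 0 10.57 93; -14.3 -19.05 1 0 0 10.57 93; -14.3 -19.05 1 0 0 10.57 93")

```text
time_s: 2.6
tool_pos: [0.5221, -0.2497, 0.1801]
eef_rot: [[0.199, 0.98, 0.002], [0.98, -0.199, -0.001], [-0.0, 0.002, -1.0]]
force: [0.3, -0.5, 0.3]
finger_gap: 0.0928
grasp_force: 0.0
```

```bash
python3 - <<'E'
from h import *
s=snap("wrist"); pickle.dump(s,open("w1.pkl","wb")); cv2.imwrite("pics/w1.png",s["img"][:,:,::-1]); print(ray(s,320,240),s["k1"]); st=sensors.sense(); print(st["tool_pos"],st["eef_rot"],st["qpos"])
print(proj(s,[.52,-.251,.062]))
E
```

```text
(array([ 0.53640479, -0.17740049,  0.34546238]), array([-0.04867004, -0.27060907, -0.96149643])) -0.012647426572922645
[ 0.52211222 -0.24968565  0.17996878] [[ 1.99192824e-01  9.79958968e-01  1.62459422e-03]
 [ 9.79960220e-01 -1.99191799e-01 -7.71350690e-04]
 [-4.32286180e-04  1.74568523e-03 -9.99998383e-01]] [-2.80860138e+01 -4.69303445e+00  9.76633312e+01  4.83902736e-03
  8.69267751e+01 -1.65965279e+01]
(np.float64(316.03789174907257), np.float64(233.35920410436623))
```

View pics/w1.png

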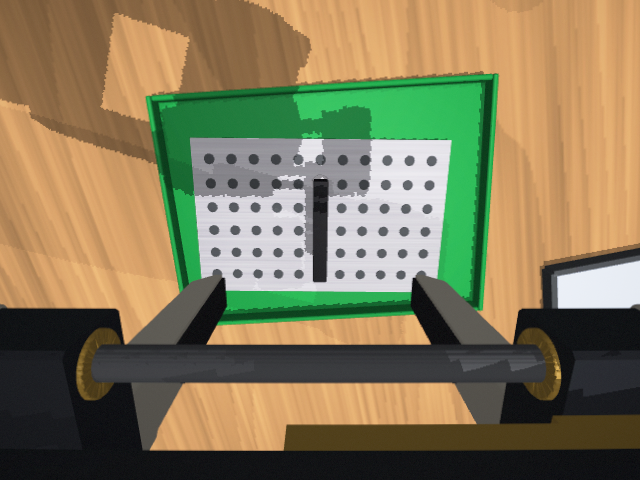

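Wrist view: bar from (320,179) to (320,281); plate corners about (191,139), (451,140), (438,291), (203,287).

```bash
python3 - <<'E'
from h import *
s=pickle.load(open("w1.pkl","rb"))
a=onz(s,320.5,179.5,.062);b=onz(s,320,282,.062);print(a,b,(a+b)/2,np.linalg.norm(a-b),np.degrees(np.arctan2(*(a-b)[1::-1])))
P=np.array([onz(s,u,v,.009) for u,v in [(191,139),(451,140),(438,291),(203,287)]]);print(P.round(4).tolist(),P.mean(0));d=P[1]-P[0]+P[2]-P[3];print(np.degrees(np.arctan2(d[1],d[0])))
E
```

```text
[ 0.53221483 -0.20884554  0.062     ] [ 0.5147135  -0.29355248  0.062     ] [ 0.52346417 -0.25119901  0.062     ] 0.08649602488657786 78.32635532564682
[[0.4237, -0.1555, 0.009], [0.6546, -0.2033, 0.009], [0.6264, -0.349, 0.009], [0.3934, -0.297, 0.009]] [ 0.52450466 -0.25119507  0.009     ]
-12.141919790331775
```

```bash
python3 - <<'E'
from h import *
print(row([.523,-.2512,.035],R0(-11.7)))
E
```

```text
[-0.031, 0.023, 3.624, 0.013, 0.003, 0.026]
```

Call:
drive_tool(rows="-0.03 0.02 1.2 0 0 0.03 93; -0.03 0.02 2.4 0 0 0.03 93; -0.03 0.02 3.2 0 0 0.03 93; -0.03 0.02 3.62 0 0 0.03 93; -0.03 0.02 3.62 0 0 0.03 93; -0.03 0.02 3.62 0 0 0.03 40; -0.03 0.02 3.62 0 0 0.03 20; -0.03 0.02 3.62 0 0 0.03 5; -0.03 0.02 3.62 0 0 0.03 5; -0.03 0.02 3.62 0 0 0.03 5; -0.03 0.02 3.62 0 0 0.03 5; -0.03 0.02 3.62 0 0 0.03 5; -0.03 0.02 3.62 0 0 0.03 5; -0.03 0.02 3.62 0 0 0.03 5")

```text
time_s: 4.4
tool_pos: [0.5221, -0.2518, 0.0338]
eef_rot: [[0.205, 0.979, 0.0], [0.979, -0.205, 0.0], [0.0, 0.0, -1.0]]
force: [0.3, -0.1, -0.5]
finger_gap: 0.012
grasp_force: 30.0
```

```bash
python3 - <<'E'
from h import *
print(row([.522,-.251,.33],R0(-11.8)));print(row([.50,.0,.33],R0(-6)));print(row([.50,.26,.33],R0(-1.8,0)))
E
```

```text
[0.019, -0.007, -7.404, 0.0, -0.0, -0.001]
[6.049, -1.829, -7.404, 0.0, -0.0, -0.726]
[12.412, -3.159, -7.404, 0.0, -0.0, -1.251]
```

Call:
drive_tool(rows="0 0 -0.2 0 0 0 5; 0 0 -0.6 0 0 0 5; 0 0 -1.4 0 0 0 5; 0 0 -2.4 0 0 0 5; 0 0 -3.4 0 0 0 5; 0 0 -4.4 0 0 0 5; 0 0 -5.4 0 0 0 5; 0.3 -0.1 -6.4 0 0 0 5; 1 -0.3 -7.1 0 0 -0.1 5; 2 -0.6 -7.4 0 0 -0.25 5; 3 -0.9 -7.4 0 0 -0.4 5; 4 -1.2 -7.4 0 0 -0.5 5; 5 -1.5 -7.4 0 0 -0.6 5; 6 -1.8 -7.4 0 0 -0.7 5; 7 -2.0 -7.4 0 0 -0.8 5; 8 -2.2 -7.4 0 0 -0.9 5; 9 -2.4 -7.4 0 0 -1 5; 10 -2.6 -7.4 0 0 -1.1 5; 11 -2.8 -7.4 0 0 -1.2 5; 11.6 -3 -7.4 0 0 -1.25 5")

```text
time_s: 6.9
tool_pos: [0.499, 0.2285, 0.3308]
eef_rot: [[0.03, 1.0, 0.0], [1.0, -0.03, 0.0], [0.0, 0.0, -1.0]]
force: [0.2, -0.2, -4.0]
finger_gap: 0.0117
grasp_force: 30.0
```

Call:
drive_tool(rows="0.4 -0.1 0 0 0 0 5; 0.8 -0.16 0 0 0 0 5; 0.8 -0.16 0 0 0 0 5; 0.8 -0.16 0 0 0 0 5; 0.8 -0.16 0 0 0 0 5")

```text
time_s: 7.52
tool_pos: [0.4943, 0.2586, 0.3299]
eef_rot: [[0.032, 0.999, 0.0], [0.999, -0.032, -0.0], [-0.0, 0.0, -1.0]]
force: [0.1, -0.6, -3.5]
finger_gap: 0.0116
grasp_force: 30.0
```

```bash
python3 - <<'E'
from h import *
st=sensors.sense(); print(st["tool_pos"],st["force"],st["ft_torque"],st["finger_gap"])
s=snap("wrist"); pickle.dump(s,open("w2.pkl","wb")); t=snap("scene"); pickle.dump(t,open("s2.pkl","wb"))
cv2.imwrite("pics/w2.png",s["img"][:,:,::-1]); cv2.imwrite("pics/s2.png",t["img"][:,:,::-1])
E
```

```text
[0.49431049 0.25855599 0.32993837] [ 0.13527897 -0.64917399 -3.45112751] [-0.04086907  0.03578667  0.05133274] 0.011554482569123526
```

View pics/w2.png

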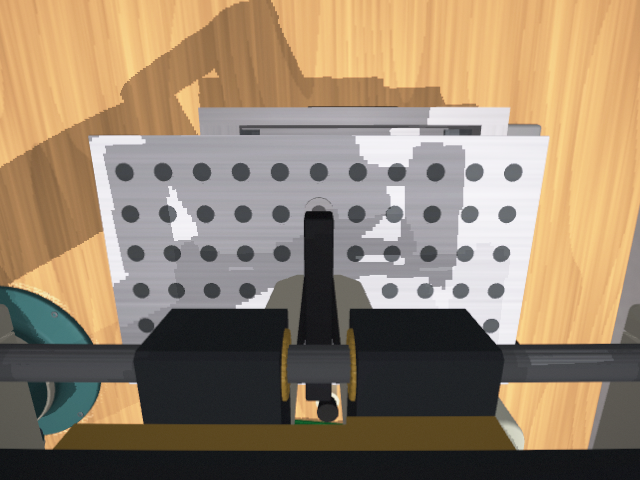

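Wrist view: plate's far edge from (89,137) to (548,137); bath rim's far edge (200,107)–(510,107), and mouth's far edge top corners about (240,126), (481,126).

```bash
python3 - <<'E'
from h import *
s=pickle.load(open("w2.pkl","rb"))
T=np.array([0.49431,0.25856,0.32994]);A=R0(-1.84)
a,b=[onz(s,u,v,.304) for u,v in [(89,137),(548,137)]]; print(np.linalg.norm(a-b),"tool xy mid",(A.T@((a+b)/2-T)).round(4), "yaw",np.degrees(np.arctan2(*(b-a)[1::-1])))
im=s["img"]; g=cv2.cvtColor(im,cv2.COLOR_RGB2GRAY)
for u in (215,300,420): print(u,g[100:138,u].tolist())
for v in (110,118,130): print(v,g[v,190:255].tolist(),g[v,470:520].tolist())
for n,(c,d) in {"outer":((200,107),(510,107)),"mouth":((240,126),(481,126))}.items():
    a,b=onz(s,*c,.15),onz(s,*d,.15);print(n,a,b,np.linalg.norm(a-b),np.degrees(np.arctan2(*(b-a)[1::-1])))
E
```

```text
0.237041786454224 tool xy mid [ 0.0743 -0.0002  0.0259] yaw -1.8422142016586371
215 [129, 129, 127, 129, 128, 129, 129, 142, 154, 156, 156, 158, 158, 156, 156, 156, 158, 158, 160, 161, 159, 158, 159, 160, 158, 160, 159, 159, 160, 160, 160, 160, 160, 159, 159, 176, 168, 164]
300 [137, 138, 138, 139, 137, 137, 138, 156, 168, 168, 166, 168, 170, 168, 170, 171, 170, 173, 177, 176, 172, 168, 168, 166, 166, 94, 78, 78, 133, 156, 159, 159, 157, 153, 152, 167, 167, 165]
420 [126, 126, 126, 126, 126, 127, 127, 153, 161, 161, 161, 161, 160, 161, 160, 159, 158, 161, 164, 165, 164, 164, 162, 161, 145, 109, 97, 96, 140, 148, 145, 142, 140, 147, 146, 191, 236, 239]
110 [206, 204, 199, 194, 195, 198, 198, 198, 170, 155, 154, 154, 153, 154, 155, 155, 154, 154, 155, 155, 154, 155, 156, 156, 155, 156, 156, 156, 156, 157, 156, 157, 158, 158, 157, 158, 158, 157, 158, 158, 158, 159, 160, 160, 159, 159, 159, 159, 160, 161, 161, 160, 161, 161, 161, 161, 161, 162, 161, 160, 161, 161, 160, 160, 161] [229, 230, 230, 229, 230, 230, 229, 229, 228, 228, 228, 228, 229, 229, 228, 228, 228, 227, 227, 227, 227, 227,
[... 805 characters left out ...]
, 158, 158, 160, 159, 160, 159, 160, 156, 158, 160, 158, 159, 157, 156, 155, 159, 161, 162, 161, 161, 160, 157, 156, 158, 159, 158, 160, 159, 160, 159, 157, 159, 157, 115, 72, 69, 69, 75, 75, 74, 71, 71, 72, 73, 72, 73, 75, 75, 73] [61, 62, 75, 78, 75, 77, 77, 76, 76, 80, 79, 222, 230, 231, 230, 230, 229, 228, 227, 227, 229, 227, 226, 225, 224, 226, 228, 230, 230, 228, 228, 226, 224, 222, 225, 224, 222, 201, 169, 168, 167, 167, 167, 167, 167, 167, 167, 168, 168, 166]
outer [0.38969465 0.3628428  0.15      ] [0.67191158 0.35401587 0.15      ] 0.2823549367505637 -1.7914634852478206
mouth [0.42464854 0.34507748 0.15      ] [0.64676903 0.33813015 0.15      ] 0.2222291119225111 -1.791473085150801
```

```bash
cat >> h.py <<'E'
B=np.array([.5325,.2615,0]); BY=-1.8; BR=Ro.from_euler('z',BY,degrees=True).as_matrix()
def tcp(xl,zl,th,y=0.0007):
    r=np.radians(th); t=np.array([np.cos(r),0,np.sin(r)]); n=np.array([-np.sin(r),0,np.cos(r)])
    return B+BR@(np.array([xl,0,zl])/1000+.119*t+.029*n+[0,y,0]), R0(BY,th)
def low(st=None):  # where the plate's low corner is (bath frame, mm) and tilt
    st=st or sensors.sense(); A=BR.T@np.array(st["eef_rot"]); n=-A[:,2]; t=A[:,1]
    p=BR.T@(np.array(st["tool_pos"])-B)-.029*n; return (1000*(p-.119*t)).round(1),(1000*(p+.119*t)).round(1),np.degrees(np.arctan2(t[2],t[0])).round(2)
def go(*a,**k): print(a,row(*tcp(*a,**k)))
E
python3 - <<'E'
from h import *
print(low())
go(-95,210,27); go(-100,165,27); go(-103,125,27)
E
```

```text
(array([-157.1,   -3.9,  300.9]), array([ 80.9,  -4.1, 300.9]), np.float64(0.0))
(-95, 210, 27) [0.119, 0.899, 1.001, -3.374, 0.001, -0.006]
(-100, 165, 27) [0.119, 0.774, 2.126, -3.374, 0.001, -0.006]
(-103, 125, 27) [0.119, 0.698, 3.126, -3.374, 0.001, -0.006]
```

Call:
drive_tool(rows="0.03 0.3 0.1 -0.5 0 0 5; 0.06 0.6 0.3 -1.2 0 0 5; 0.1 0.8 0.5 -1.9 0 0 5; 0.12 0.9 0.7 -2.6 0 0 5; 0.12 0.9 0.9 -3.2 0 0 5; 0.12 0.9 1 -3.37 0 0 5; 0.12 0.9 1 -3.37 0 0 5; 0.12 0.9 1 -3.37 0 0 5; 0.12 0.9 1 -3.37 0 0 5; 0.12 0.9 1 -3.37 0 0 5")

```text
time_s: 8.88
tool_pos: [0.5305, 0.2627, 0.29]
eef_rot: [[0.032, 0.891, 0.453], [0.999, -0.028, -0.014], [0.0, 0.453, -0.891]]
force: [0.5, -0.7, -4.6]
finger_gap: 0.0117
grasp_force: 30.0
```

```bash
python3 - <<'E'
from h import *
st=sensors.sense();print(low(),st["force"],st["ft_torque"],st["qpos"])
go(-100,165,27); go(-103,125,27); go(-124,125,27)
t=snap("scene"); cv2.imwrite("pics/s3.png",t["img"][:,:,::-1])
E
```

```text
(array([-94.9,   1.2, 210.2]), array([117.2,   1.1, 318. ]), np.float64(26.94)) [ 0.52500569 -0.74297459 -4.60320702] [-0.14449041  0.6582267   0.03324306] [ 31.08574027 -19.11070939 102.77586918 -14.85525137  73.75651589
  34.22195036]
(-100, 165, 27) [-0.012, -0.625, 0.947, -0.007, 0.001, -0.002]
(-103, 125, 27) [-0.012, -1.145, 1.804, -0.007, 0.001, -0.002]
(-124, 125, 27) [-0.012, -1.613, 1.567, -0.007, 0.001, -0.002]
```

View pics/s3.png

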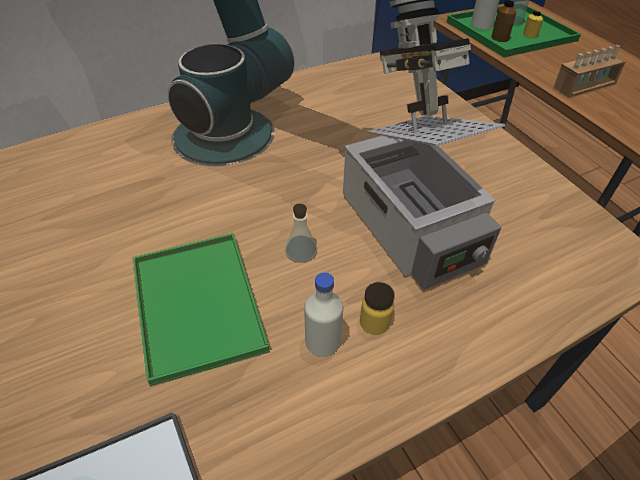

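The scene view shows the plate held tilted above the bath, clear of it; everything else untouched. Lowering in.

Call:
drive_tool(rows="-0.01 -0.3 0.45 0 0 0 5; -0.01 -0.62 0.95 0 0 0 5; -0.01 -0.8 1.25 0 0 0 5; -0.01 -0.98 1.52 0 0 0 5; -0.01 -1.14 1.8 0 0 0 5; -0.01 -1.14 1.8 0 0 0 5; -0.01 -1.14 1.8 0 0 0 5")

```text
time_s: 9.8
tool_pos: [0.5225, 0.2627, 0.2056]
eef_rot: [[0.032, 0.891, 0.454], [1.0, -0.028, -0.014], [0.0, 0.454, -0.891]]
force: [0.8, 0.7, -3.1]
finger_gap: 0.0119
grasp_force: 30.0
```

Call:
drive_tool(rows="0 -0.12 -0.06 0 0 0 5; 0 -0.24 -0.12 0 0 0 5; 0 -0.36 -0.18 0 0 0 5; 0 -0.42 -0.21 0 0 0 5; 0 -0.46 -0.23 0 0 0 5; 0 -0.46 -0.23 0 0 0 5")

```text
time_s: 10.55
tool_pos: [0.5017, 0.2633, 0.2049]
eef_rot: [[0.031, 0.891, 0.453], [1.0, -0.028, -0.014], [0.0, 0.453, -0.891]]
force: [-0.2, 0.5, -3.0]
finger_gap: 0.0117
grasp_force: 30.0
```

```bash
python3 - <<'E'
from h import *
st=sensors.sense();print(low(),st["force"],st["ft_torque"])
go(-130,125,27); go(-124,110,27)
E
```

```text
(array([-123.8,    0.8,  125.1]), array([ 88.4,   0.8, 233. ]), np.float64(26.97)) [-0.15557295  0.46784006 -2.98612968] [-0.04842179  0.62523174  0.03583666]
(-130, 125, 27) [-0.004, -0.14, -0.07, -0.004, -0.0, 0.0]
(-124, 110, 27) [-0.004, -0.177, 0.332, -0.004, -0.0, 0.0]
```

Call:
drive_tool(rows="0 -0.045 -0.023 0 0 0 5; 0 -0.09 -0.046 0 0 0 5; 0 -0.09 -0.046 0 0 0 5; 0 -0.09 -0.046 0 0 0 5")

```text
time_s: 11.05
tool_pos: [0.4977, 0.2634, 0.2049]
eef_rot: [[0.032, 0.891, 0.453], [1.0, -0.028, -0.014], [0.0, 0.453, -0.891]]
force: [0.2, -0.4, -3.8]
finger_gap: 0.0117
grasp_force: 30.0
```

Call:
drive_tool(rows="0 -0.022 -0.011 0 0 0 5; 0 -0.022 -0.011 0 0 0 5; 0 -0.022 -0.011 0 0 0 5")

```text
time_s: 11.42
tool_pos: [0.4967, 0.2634, 0.2049]
eef_rot: [[0.032, 0.891, 0.453], [1.0, -0.028, -0.014], [-0.0, 0.453, -0.891]]
force: [-0.3, -0.8, -3.5]
finger_gap: 0.0114
grasp_force: 30.0
```

Call:
drive_tool(rows="0 -0.022 -0.011 0 0 0 5; 0 -0.022 -0.011 0 0 0 5; 0 -0.022 -0.011 0 0 0 5")

```text
time_s: 11.8
tool_pos: [0.4958, 0.2635, 0.2049]
eef_rot: [[0.031, 0.891, 0.453], [1.0, -0.028, -0.014], [0.0, 0.454, -0.891]]
force: [2.2, 0.3, -3.9]
finger_gap: 0.0114
grasp_force: 30.0
```

Wall felt at the expected place (within 0.5 mm). Backing off 1.2 mm and lowering by feel.

Call:
drive_tool(rows="0 0.027 0.014 0 0 0 5; 0 -0.01 0.08 0 0 0 5; 0 -0.05 0.17 0 0 0 5; 0 -0.05 0.17 0 0 0 5; 0 -0.05 0.17 0 0 0 5")

```text
time_s: 12.42
tool_pos: [0.497, 0.2634, 0.1979]
eef_rot: [[0.031, 0.891, 0.453], [1.0, -0.028, -0.014], [-0.0, 0.453, -0.891]]
force: [0.0, -0.4, -3.4]
finger_gap: 0.0117
grasp_force: 30.0
```

Call:
drive_tool(rows="0 -0.0113 0.0223 0 0 0 5; 0 -0.0226 0.0446 0 0 0 5; 0 -0.034 0.067 0 0 0 5; 0 -0.034 0.067 0 0 0 5")

```text
time_s: 12.92
tool_pos: [0.497, 0.2634, 0.1948]
eef_rot: [[0.032, 0.891, 0.453], [1.0, -0.028, -0.014], [-0.0, 0.453, -0.891]]
force: [0.3, 0.5, -4.2]
finger_gap: 0.0116
grasp_force: 30.0
```

Call:
drive_tool(rows="0 -0.0113 0.0223 0 0 0 5; 0 -0.0226 0.0446 0 0 0 5; 0 -0.0226 0.0446 0 0 0 5")

```text
time_s: 13.3
tool_pos: [0.497, 0.2634, 0.1927]
eef_rot: [[0.032, 0.891, 0.453], [1.0, -0.028, -0.014], [-0.0, 0.453, -0.891]]
force: [-0.4, -0.0, -3.1]
finger_gap: 0.0118
grasp_force: 30.0
```

Call:
drive_tool(rows="0 -0.0113 0.0223 0 0 0 5; 0 -0.0226 0.0446 0 0 0 5; 0 -0.0226 0.0446 0 0 0 5")

```text
time_s: 13.68
tool_pos: [0.497, 0.2634, 0.1908]
eef_rot: [[0.032, 0.891, 0.453], [1.0, -0.028, -0.014], [-0.0, 0.453, -0.891]]
force: [1.1, -0.3, -3.3]
finger_gap: 0.0118
grasp_force: 30.0
```

Call:
drive_tool(rows="0 -0.0113 0.0223 0 0 0 5; 0 -0.0226 0.0446 0 0 0 5; 0 -0.0226 0.0446 0 0 0 5")

```text
time_s: 14.05
tool_pos: [0.4973, 0.2635, 0.1894]
eef_rot: [[0.032, 0.89, 0.454], [1.0, -0.028, -0.014], [0.0, 0.454, -0.891]]
force: [1.3, 0.1, 0.6]
finger_gap: 0.0119
grasp_force: 30.0
```

Call:
drive_tool(rows="0 -0.0113 0.0223 0 0 0 5; 0 -0.0170 0.0335 0 0 0 5; 0 -0.0170 0.0335 0 0 0 5")

```text
time_s: 14.42
tool_pos: [0.4978, 0.2635, 0.1888]
eef_rot: [[0.031, 0.89, 0.456], [1.0, -0.028, -0.014], [0.001, 0.456, -0.89]]
force: [5.5, -0.1, 6.4]
finger_gap: 0.0113
grasp_force: 30.0
```

Call:
drive_tool(rows="0 0.02 -0.045 0 0 0 5; 0 0.042 -0.083 0 0 0 5; 0 0.042 -0.083 0 0 0 5; 0 0.042 -0.083 0 0 0 5")

```text
time_s: 14.92
tool_pos: [0.4968, 0.2634, 0.1906]
eef_rot: [[0.031, 0.891, 0.453], [1.0, -0.028, -0.015], [-0.0, 0.453, -0.892]]
force: [-0.3, 0.3, -3.1]
finger_gap: 0.0116
grasp_force: 30.0
```

```bash
python3 - <<'E'
from h import *
st=sensors.sense();print(low(),st["force"],st["ft_torque"])
for th in (27,24,21,18,15,12,9,6,3,0): go(-128.7,112,th)
E
```

```text
(array([-128.7,    0.7,  110.9]), array([ 83.5,   0.8, 218.7]), np.float64(26.92)) [-0.25562996  0.25103965 -3.08853045] [-0.0057709   0.6537137   0.05612819]
(-128.7, 112, 27) [-0.002, 0.011, -0.029, -0.01, 0.002, 0.001]
(-128.7, 112, 24) [-0.001, 0.045, 0.128, 0.365, 0.002, 0.0]
(-128.7, 112, 21) [-0.001, 0.071, 0.286, 0.74, 0.002, 0.0]
(-128.7, 112, 18) [-0.001, 0.088, 0.445, 1.115, 0.002, 0.0]
(-128.7, 112, 15) [-0.001, 0.097, 0.606, 1.49, 0.002, 0.0]
(-128.7, 112, 12) [-0.001, 0.098, 0.766, 1.865, 0.002, 0.0]
(-128.7, 112, 9) [-0.001, 0.091, 0.926, 2.24, 0.002, 0.0]
(-128.7, 112, 6) [-0.001, 0.075, 1.085, 2.615, 0.002, 0.0]
(-128.7, 112, 3) [-0.001, 0.05, 1.244, 2.99, 0.002, 0.0]
(-128.7, 112, 0) [-0.001, 0.018, 1.401, 3.365, 0.002, 0.0]
```

Call:
drive_tool(rows="0 0.01 -0.03 0 0 0 5; 0 0.03 0.05 0.18 0 0 5; 0 0.045 0.128 0.365 0 0 5; 0 0.071 0.286 0.74 0 0 5; 0 0.088 0.445 1.115 0 0 5; 0 0.097 0.606 1.49 0 0 5; 0 0.098 0.766 1.865 0 0 5; 0 0.098 0.766 1.865 0 0 5; 0 0.098 0.766 1.865 0 0 5")

```text
time_s: 16.05
tool_pos: [0.5144, 0.2628, 0.1655]
eef_rot: [[0.032, 0.977, 0.209], [0.999, -0.031, -0.007], [-0.0, 0.209, -0.978]]
force: [0.2, -0.4, -3.1]
finger_gap: 0.0118
grasp_force: 30.0
```

```bash
python3 - <<'E'
from h import *
st=sensors.sense();print(low(),st["force"],st["ft_torque"])
for th in (12,9,6,3,0): go(-128.7,112.5,th)
E
```

```text
(array([-128.4,    0.8,  112.3]), array([104.3,   0.7, 162. ]), np.float64(12.06)) [ 0.18260544 -0.4161899  -3.10832748] [-0.08203707  0.40880213 -0.02341928]
(-128.7, 112.5, 12) [-0.001, -0.005, -0.005, 0.007, 0.002, -0.001]
(-128.7, 112.5, 9) [-0.001, 0.029, 0.152, 0.382, 0.002, -0.001]
(-128.7, 112.5, 6) [-0.001, 0.054, 0.31, 0.757, 0.002, -0.001]
(-128.7, 112.5, 3) [-0.001, 0.071, 0.47, 1.132, 0.002, -0.002]
(-128.7, 112.5, 0) [-0.001, 0.08, 0.63, 1.507, 0.002, -0.002]
```

Call:
drive_tool(rows="0 0.013 0.075 0.19 0 0 5; 0 0.029 0.152 0.382 0 0 5; 0 0.054 0.31 0.757 0 0 5; 0 0.064 0.39 0.945 0 0 5; 0 0.071 0.47 1.132 0 0 5; 0 0.076 0.55 1.32 0 0 5; 0 0.08 0.63 1.507 0 0 5; 0 0.08 0.63 1.507 0 0 5; 0 0.08 0.63 1.507 0 0 5")

```text
time_s: 17.18
tool_pos: [0.5228, 0.2626, 0.1417]
eef_rot: [[0.031, 1.0, 0.0], [1.0, -0.031, 0.0], [0.0, 0.0, -1.0]]
force: [-0.4, 0.5, -3.4]
finger_gap: 0.0118
grasp_force: 30.0
```

```bash
python3 - <<'E'
from h import *
st=sensors.sense();print(low(),st["force"],st["ft_torque"])
go(-118,112.5,0)
E
```

```text
(array([-128.7,    0.8,  112.7]), array([109.3,   0.8, 112.7]), np.float64(0.0)) [-0.42534923  0.5294141  -3.35125023] [-0.09243698  0.02336174 -0.01319079]
(-118, 112.5, 0) [-0.003, 0.268, 0.004, 0.0, -0.0, -0.001]
```

Call:
drive_tool(rows="0 0.075 0 0 0 0 5; 0 0.15 0 0 0 0 5; 0 0.21 0 0 0 0 5; 0 0.225 0 0 0 0 5; 0 0.225 0 0 0 0 5")

```text
time_s: 17.8
tool_pos: [0.5318, 0.2623, 0.1415]
eef_rot: [[0.032, 1.0, -0.0], [1.0, -0.032, -0.0], [-0.0, -0.0, -1.0]]
force: [0.0, -0.4, -2.5]
finger_gap: 0.0117
grasp_force: 30.0
```

Call:
drive_tool(rows="0 0.02 0 0 0 0 5; 0 0.02 0 0 0 0 5; 0 0.02 0 0 0 0 5")

```text
time_s: 18.18
tool_pos: [0.5326, 0.2623, 0.1416]
eef_rot: [[0.031, 1.0, -0.0], [1.0, -0.031, -0.0], [-0.0, -0.0, -1.0]]
force: [-0.3, 0.6, -3.5]
finger_gap: 0.012
grasp_force: 30.0
```

Call:
drive_tool(rows="0 0.02 0 0 0 0 5; 0 0.02 0 0 0 0 5; 0 0.02 0 0 0 0 5")

```text
time_s: 18.55
tool_pos: [0.5334, 0.2623, 0.1415]
eef_rot: [[0.031, 1.0, -0.0], [1.0, -0.031, -0.0], [-0.0, -0.0, -1.0]]
force: [-0.2, -0.9, -3.3]
finger_gap: 0.0118
grasp_force: 30.0
```

Now lower flat onto the rails in 0.5–1 mm steps.

Call:
drive_tool(rows="0 0 0.015 0 0 0 5; 0 0 0.03 0 0 0 5; 0 0 0.03 0 0 0 5")

```text
time_s: 18.92
tool_pos: [0.5334, 0.2623, 0.1403]
eef_rot: [[0.031, 1.0, -0.0], [1.0, -0.031, -0.0], [-0.0, -0.0, -1.0]]
force: [1.0, -0.4, -4.1]
finger_gap: 0.0118
grasp_force: 30.0
```

Call:
drive_tool(rows="0 0 0.015 0 0 0 5; 0 0 0.025 0 0 0 5; 0 0 0.025 0 0 0 5")

```text
time_s: 19.3
tool_pos: [0.5334, 0.2623, 0.1394]
eef_rot: [[0.032, 1.0, -0.0], [1.0, -0.032, -0.0], [-0.0, -0.0, -1.0]]
force: [-0.1, 0.6, -4.3]
finger_gap: 0.012
grasp_force: 30.0
```

Call:
drive_tool(rows="0 0 0.01 0 0 0 5; 0 0 0.02 0 0 0 5; 0 0 0.02 0 0 0 5")

```text
time_s: 19.68
tool_pos: [0.5334, 0.2623, 0.1392]
eef_rot: [[0.032, 1.0, 0.0], [1.0, -0.032, 0.0], [0.0, 0.0, -1.0]]
force: [-4.9, -1.6, 4.8]
finger_gap: 0.0117
grasp_force: 30.0
```

Call:
drive_tool(rows="0 0 0.01 0 0 0 5; 0 0 0.015 0 0 0 5; 0 0 0.015 0 0 0 5")

```text
time_s: 20.05
tool_pos: [0.5335, 0.2623, 0.1392]
eef_rot: [[0.032, 1.0, 0.0], [1.0, -0.032, 0.0], [0.0, 0.0, -1.0]]
force: [-7.3, -2.5, 9.7]
finger_gap: 0.0117
grasp_force: 30.0
```

Call:
drive_tool(rows="0 0 -0.008 0 0 0 5; 0 0 -0.018 0 0 0 5; 0 0 -0.018 0 0 0 5")

```text
time_s: 20.42
tool_pos: [0.5334, 0.2623, 0.1392]
eef_rot: [[0.031, 1.0, 0.0], [1.0, -0.031, 0.0], [0.0, 0.0, -1.0]]
force: [-4.7, -1.5, 5.8]
finger_gap: 0.0116
grasp_force: 30.0
```

```bash
python3 - <<'E'
from h import *
st=sensors.sense();print(low(),st["force"],st["ft_torque"])
E
```

```text
(array([-118.1,    0.8,  110.2]), array([119.9,   0.8, 110.2]), np.float64(0.0)) [-4.70579897 -1.49013374  5.82096144] [-0.42288346  0.71879503 -0.00813188]
```

Call:
drive_tool(rows="0 0.006 -0.005 0 0 0 5; 0 0.012 -0.01 0 0 0 5; 0 0.012 -0.01 0 0 0 5")

```text
time_s: 20.8
tool_pos: [0.5339, 0.2624, 0.1392]
eef_rot: [[0.031, 1.0, -0.0], [1.0, -0.031, 0.0], [0.0, -0.0, -1.0]]
force: [-4.5, -1.0, 4.5]
finger_gap: 0.012
grasp_force: 30.0
```

Call:
drive_tool(rows="0 0.006 0 0 0 0 5; 0 0.012 0 0 0 0 5; 0 0.012 0 0 0 0 5")

```text
time_s: 21.18
tool_pos: [0.5341, 0.2623, 0.1392]
eef_rot: [[0.031, 1.0, -0.001], [1.0, -0.031, 0.0], [0.0, -0.001, -1.0]]
force: [-6.4, -0.5, 6.1]
finger_gap: 0.0114
grasp_force: 30.0
```

Call:
drive_tool(rows="0 0.006 0 0 0 0 5; 0 0.012 0 0 0 0 5; 0 0.012 0 0 0 0 5")

```text
time_s: 21.55
tool_pos: [0.5341, 0.2623, 0.1392]
eef_rot: [[0.031, 1.0, -0.002], [1.0, -0.031, -0.0], [-0.0, -0.002, -1.0]]
force: [-11.8, -0.9, 7.5]
finger_gap: 0.0118
grasp_force: 30.0
```

Call:
drive_tool(rows="0 0.006 0 0 0 0 5; 0 0.012 0 0 0 0 5; 0 0.012 0 0 0 0 5")

```text
time_s: 21.92
tool_pos: [0.5341, 0.2623, 0.1392]
eef_rot: [[0.031, 1.0, -0.003], [1.0, -0.031, -0.0], [-0.0, -0.003, -1.0]]
force: [-16.7, -2.1, 10.2]
finger_gap: 0.0116
grasp_force: 30.0
```

Wall contact is firm and the plate is home. Relaxing the load, then releasing.

Call:
drive_tool(rows="0 -0.015 0 0 0 0 5; 0 -0.03 0 0 0 0 5; 0 -0.03 -0.004 0 0 0 5; 0 -0.03 -0.004 0 0 0 5")

```text
time_s: 22.42
tool_pos: [0.5341, 0.2623, 0.1392]
eef_rot: [[0.031, 1.0, -0.0], [1.0, -0.031, 0.0], [0.0, -0.0, -1.0]]
force: [-3.2, 1.4, 4.7]
finger_gap: 0.0117
grasp_force: 30.0
```

Call:
drive_tool(rows="0 0 0 0 0 0 14; 0 0 0 0 0 0 18; 0 0 0 0 0 0 26; 0 0 0 0 0 0 40; 0 0 0 0 0 0 40; 0 0 0 0 0 0 40")

```text
time_s: 23.18
tool_pos: [0.5341, 0.2623, 0.1393]
eef_rot: [[0.031, 1.0, -0.0], [1.0, -0.031, 0.0], [0.0, -0.0, -1.0]]
force: [-0.1, -0.2, -0.5]
finger_gap: 0.0397
grasp_force: 0.0
```

Call:
drive_tool(rows="0 0 -0.2 0 0 0 40; 0 0 -0.8 0 0 0 40; 0 0 -1.6 0 0 0 40; 0 0 -2.6 0 0 0 40; 0 0 -3.6 0 0 0 40; 0 0 -4.6 0 0 0 40; 0 0 -4.6 0 0 0 40; 0 0 -4.6 0 0 0 40")

```text
time_s: 24.18
tool_pos: [0.534, 0.2622, 0.3228]
eef_rot: [[0.031, 1.0, -0.001], [1.0, -0.031, -0.0], [-0.0, -0.001, -1.0]]
force: [0.4, -0.4, 0.2]
finger_gap: 0.04
grasp_force: 0.0
```

```bash
python3 - <<'E'
from h import *
s=snap("wrist"); pickle.dump(s,open("w4.pkl","wb")); cv2.imwrite("pics/w4.png",s["img"][:,:,::-1])
E
```

```text
(no output)
```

View pics/w4.png

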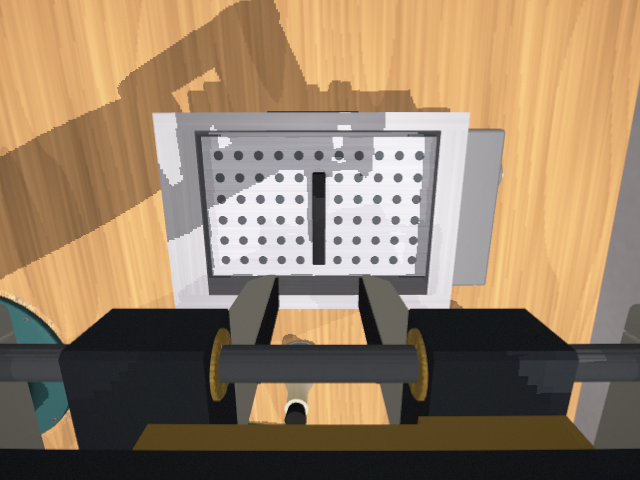

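Wrist view: the plate lies flat and square in the bath, bar at (319,172)–(319,265), plate ends seen at about x = 212 and 425, flask upright. One check of its pose.

```bash
python3 - <<'E'
from h import *
s=pickle.load(open("w4.pkl","rb"))
a,b=[1000*BR.T@(onz(s,319,v,.167)-B) for v in (172,265)]; print(a,b)
for u,v in [(155,113),(470,113)]: print((1000*BR.T@(onz(s,u,v,.15)-B)).round(1))
env.hand_in()
E
```

```text
[  1.73944521  45.23142589 167.        ] [  1.79095501 -42.00316488 167.        ]
[-145.2   96.1  150. ]
[136.9  96.1 150. ]
the job is handed in; nothing more can be done
```

The plate is in the bath, flat on both rails (tops felt at about 110 mm) and pushed against the end wall under the narrow lip; it has been released and the job is handed in. The last look put its centre about 2 mm from the bath's origin, with the bottle, jar and flask not touched, though the judge's result was not shown.

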